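# Bar a rolling mill round by hand and reset its safety switch

## Robot

A 6-joint arm with a two-finger parallel gripper is mounted at the origin on the work surface. World frame = base frame: x ahead of the robot, y to its left, z up, the work surface at z = 0. Lengths are in m, angles in rad, forces in N, time in s.
With the tool pointing down it reaches from about 0.4 to 0.825 m from the base axis. Payload 7 kg.
Tool frame: the origin (TCP) lies at the very end of the fingers, on their centre line; the grasp point (between the pads) lies 19 mm behind it; z points along the fingers, y is the line along which they close (so a half turn about z gives the same grasp; the last joint's range is limited). The gripper opens to 88 mm and grips with 3 to 60 N. Pads are 19 mm wide; open, the fingers measure 130 mm over their backs; the gripper's body (78 mm by 193 mm) begins 47 mm behind the grasp point.
Start: joints at [1.627, 0.359, 0.012, 0, -1.224, -0.288], TCP at [0.155, 0.657, 0.227] pointing down, gripper open.
Joint ranges: [-3.07, 3.07], [-1.43, 2.12], [-1.02, 1.25], [-3.03, 1.67], [-3.05, -0], [-3.03, 3.03]. Speed limits (rad/s): [2.39, 2.39, 3.01, 3.14, 3.14, 3.14].

## Interface

Orientations are given as [roll, pitch, yaw] about the fixed x, y, z axes, in that order (R = Rz(yaw) Ry(pitch) Rx(roll)).
In Python, from station import * gives the robot as it stands.
- The arm moves only by the tool servo_tool, never from a script. Its argument "moves" is a list of rows, each an object of numbers: "jaw": the opening, from 0 (shut) to 1 (fully open); "dx", "dy", "dz": the shift along the world's x, y, z in m; "roll": the turn about the world's z in degrees. A call has exactly 10 rows; each row shifts and turns the commanded pose from where the row before left it; what a row does not reach is not made up. A row lasts 1/8 s, in which the tool goes at most 62.5 mm and 10.7 degrees, less where a joint would pass 70% of its speed; a pose out of reach is approached as far as the arm can. A call with a gripper value outside its range is refused whole. The fingers move at their own pace and stop on an object; "newtons" is the grip in N (left out, the last holds). Time passes only in rows, so rows that do not move let the fingers close, or fill a call up. It gives the time, the measured TCP pose, the force, the opening and the grip force at its end, in the units of the state.
- get_state(): the state, without advancing time (a new reading comes with each control period).
- grab_frame(name): name is "scene" or "top" or "wrist"; returns (picture, depth): 384x512x3 uint8, red, green, blue; 384x512 float32, m along the optical axis (not along the pixel's ray), 0 where there is no reading.
- calibration(name): a dict with "intrinsics" (3x3 intrinsics, pixels), "R" (3x3) and "t" (3): a world point X has camera coordinates R X + t. Camera axes: x right, y down, z forward; pixel columns grow to the right and rows downward; lengths in m; the calibration is good to about 2 mm. A picture is of the moment at which its call begins: read the wrist's pose just before it. calibration takes no time and is no camera call; for the wrist camera it gives the pose at the moment of the call.
- job_done(): hands the job in; it is judged then, once.
The state is a dict: "t": time; "q": joint angles; "qd": joint speeds; "joint_efforts": joint torques, N m; "eef_pos": TCP position; "ee_rot": TCP orientation; "force": force on the tool from outside, world axes, zero at the start; "moment": the same for the moment, N m; "width": finger opening in m; "gripper_force": force on a finger pad.
Only numpy, scipy, OpenCV 4.12 (cv2) and the standard library are available. Lean on these libraries where they do the work, as an engineer would, in place of code of your own. Each camera call takes 0.05 s, during which the arm holds its last target. There are 200 camera calls.

## Task

The jeweller's rolling mill has tripped and must be turned over by hand before it is reset: turn its hand wheel clockwise by the black handle until the handle reaches the red mark, carry on for one whole turn more, and leave the handle at the red mark. Only then twist the yellow spring-return key on the grey switch box clockwise fully to its stop and let it spring back. Leave the bur block, jar and bowl where they are.

Things in the scene. Friction and masses are not known exactly. Their poses are not given: they have to be found in the camera images.
- mill: Green bench rolling mill, bolted down, 270 x 220 mm foot, 195 mm high. Origin: centre of underside; x points away from the operator, z up. Its front face, 180 x 180 mm, slopes 27 degrees: outward normal (-0.454, 0, 0.891) in the mill's frame (up, towards the operator), up-slope direction (0.891, 0, 0.454). Two steel rolls stand behind it, not above the face's upper edge plus 30 mm
- wheel_hub (a point): Centre of the aluminium spoked hand wheel, fixed to the mill, in the plane of the rim, 18 mm above the sloping face. The wheel's axis is the face's normal. Rim 124 mm outside diameter, bar 14 mm thick. Site axes are those of the mill
- handle (a point): Grip point of the wheel's black round handle, 22 mm diameter, standing on the rim parallel to the wheel's axis and 55 mm from it, spinning freely on its own pin. The point is 34 mm above the plane of the rim; the handle reaches from 8 to 54 mm above that plane. Site axes turn with the wheel: x radially outward, z outward along the axis
- red_mark (a point): Red bar 20 x 12 mm painted on the sloping face just outside the rim, straight up-slope of the hub, 78 mm from the axis; this point is its centre
- wheel (a joint): Angle of the hand wheel, rad, growing clockwise as seen by someone looking at the wheel's face. 0 = handle at the red mark (straight up-slope); it starts at a negative value; 6.283 = at the mark again one whole turn later. Stays where it is left (friction about 0.12 N m)
- switchbox: Grey switch box bolted to the bench, 130 x 100 mm foot, 110 mm high, with a face sloping 27 degrees like that of the mill (same normal and up-slope direction in its own frame). Origin: centre of its underside, x away from the operator. Stands to the left or to the right of the mill
- key_grip (a point): Grip point of the yellow key, a bar 44 mm long and 12 mm wide on the box's sloping face, on its axis (the face's normal), 28 mm above the face; bar top 40 mm above it. A 52 mm disc 13 mm high surrounds its foot. Site axes turn with the key: x along the bar, y across it, z outward along the axis. Released, the bar points up and down the slope
- key (a joint): Angle of the key, rad, clockwise as seen looking at its face; 0 = released, 1.0 = at its stop. A spring returns it to 0 (about 0.16 N m at the stop)
- burblock: Bystander: loose light-wood block 90 x 70 x 50 mm with small burs standing in it up to 73 mm; origin at the centre of its underside. On the side of the mill where the switch box is not
- jar: Bystander: loose amber glass jar, 60 mm diameter, 90 mm high; origin at the centre of its underside
- bowl: Bystander: loose white bowl, 100 mm diameter, 40 mm high; origin at the centre of its underside
Mind the look-alikes: they are no part of the job. There is more than one size of the switchbox; the one meant has the size given above.

How it is judged:
By the outcome, as a careful person would: the job done as asked, in the order asked, and still so for the second after the job is handed in, with the robot touching nothing.
It also fails if it takes over 66 s, if anything falls off the work surface, if the arm or the gripper's body presses on something with over 40 N, if the wrist force passes 120 N, or if a joint passes its speed limit or range.

## Working session

There is one attempt and no reset: what is moved stays moved. The work goes in short steps, Python scripts to look and compute and a tool call to move; the robot and the scene stay as the last step left them, time stands still between calls to the robot, and variables do not carry over. Pictures are saved under pics/ and viewed, at most 10 in all, crops included, and the job is handed in when it is done.

Besides the shell and the picture viewer there is one more tool, called after ">>>" as a command line: name --argument value ..., lists and objects as JSON in quotes. servo_tool: Moves the arm, as the interface text tells. Its arguments: {"type":"object","properties":{"moves":{"type":"array","items":{"type":"object","properties":{"jaw":{"type":"number"},"dx":{"type":"number"},"dy":{"type":"number"},"dz":{"type":"number"},"roll":{"type":"number"}}}},"newtons":{"type":"number"}},"required":["moves"]}

```bash
mkdir -p pics; ls
cat > h.py <<'E'
from station import *
import numpy as np, cv2
def cloud(n):
    c=calibration(n); im,d=grab_frame(n)
    K,R,t=np.array(c["intrinsics"]),np.array(c["R"]),np.array(c["t"])
    v,u=np.indices(d.shape)
    P=np.stack([(u-K[0,2])/K[0,0]*d,(v-K[1,2])/K[1,1]*d,d],-1)
    return im,d,(P-t)@R
def save(im,f,s=1):
    cv2.imwrite(f,cv2.resize(im[...,::-1],None,fx=s,fy=s,interpolation=cv2.INTER_CUBIC))
E
python3 - <<'E'
from h import *
a,d,P=cloud("scene"); b,d2,P2=cloud("top")
np.savez("c0.npz",a=a,P=P,b=b,P2=P2,d=d,d2=d2)
save(a,"pics/s.png",1.5); save(b,"pics/t.png",1.5)
print(get_state())
E
```

```text
pics
{'t': 0.1, 'q': array([ 1.62706810e+00,  3.59316353e-01,  1.11640072e-02, -3.18450322e-04,
       -1.22410956e+00, -2.88087250e-01]), 'qd': array([ 6.47937036e-04, -2.06643449e-04,  1.78810158e-03,  1.78791817e-04,
        8.04434969e-05, -1.29953132e-04]), 'joint_efforts': array([-2.15592001e-03, -5.84160054e+01,  2.93751240e+01,  7.01556042e+00,
        1.01842088e-02, -4.93862819e-05]), 'eef_pos': array([0.15500854, 0.65651165, 0.22571978]), 'ee_rot': array([ 3.14010241e+00, -1.29393342e-04, -2.31923803e-01]), 'force': array([0.02279376, 0.01209705, 0.35090508]), 'moment': array([-0.0323905 ,  0.01724418, -0.03829107]), 'gripper_force': 0.0, 'width': 0.08780505368280617}
```

View pics/s.png

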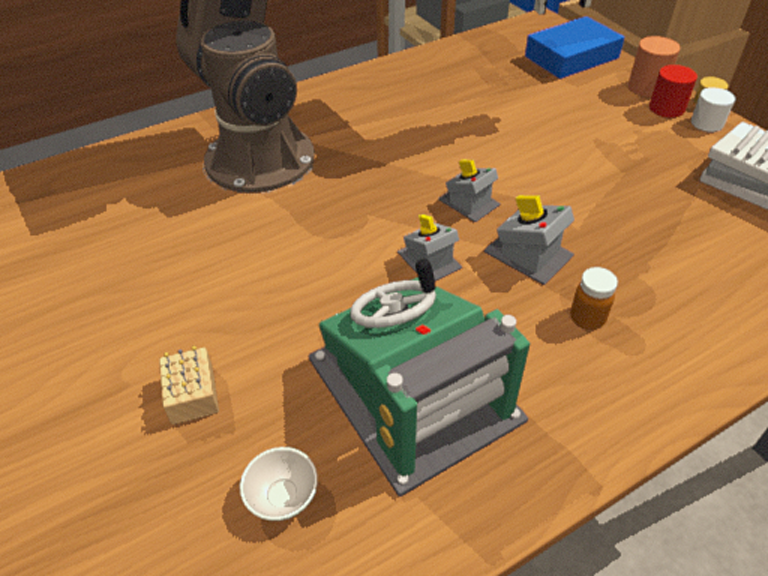

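View pics/t.png

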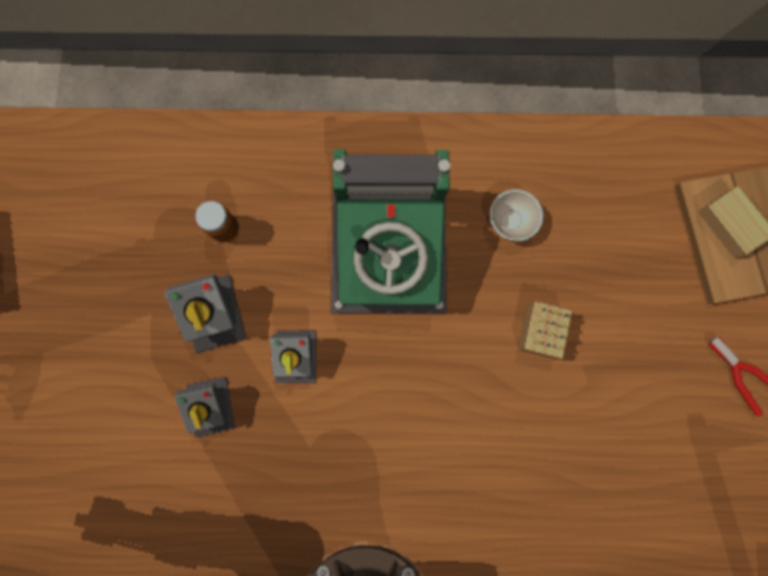

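The scene and top views agree. In the top view (768x576), the mill wheel is at (390,258), the handle at (362,247) and the red mark at (391,211). There are three grey boxes: A at (204,313), which is large, B at (294,357), small, and C at (204,408), small. I'll measure them to identify the right one, and crop A to confirm.

```bash
cat > m.py <<'E'
from h import *
z=np.load("c0.npz"); b,P,a,Pa=z["b"],z["P2"],z["a"],z["P"]
def blobs(m,nm,img,PP,mn=8):
    n,l,s,c=cv2.connectedComponentsWithStats(m.astype(np.uint8))
    for i in range(1,n):
        if s[i,4]>=mn:
            Q=PP[l==i]; print(nm,"px",np.round(c[i]*1.5),"n",s[i,4],"med",np.round(np.median(Q,0),4),"lo",np.round(np.percentile(Q,3,axis=0),3),"hi",np.round(np.percentile(Q,97,axis=0),3))
for nm,im,PP in(("top",b,P),("scene",a,Pa)):
    h=cv2.cvtColor(im,cv2.COLOR_RGB2HSV); H,S,V=[h[...,i].astype(int) for i in range(3)]
    ok=(PP[...,2]>0.04)&(PP[...,2]<.4)&(PP[...,0]>.2)&(PP[...,0]<1)&(abs(PP[...,1])<.45)
    blobs(ok&((H<6)|(H>174))&(S>170)&(V>90),nm+" red",im,PP,5)
    blobs(ok&(H>22)&(H<34)&(S>170)&(V>80),nm+" yel",im,PP)
    blobs(ok&(V<45)&(PP[...,2]>.15),nm+" blk",im,PP)
    g=ok&(H>60)&(H<90)&(S>90)&(PP[...,2]<.19)
    Q=PP[g]
    # sloping face plane, robustly (ransac)
    rng=np.random.default_rng(0);best=0
    for _ in range(300):
        p=Q[rng.choice(len(Q),3,False)]; n=np.cross(p[1]-p[0],p[2]-p[0]); n/=np.linalg.norm(n)+1e-12; n*=np.sign(n[2])
        if n[2]<.8: continue
        k=abs((Q-p[0])@n)<.003
        if k.sum()>best: best=k.sum(); kb=k
    F=Q[kb]; c0=F.mean(0); n=np.linalg.svd(F-c0,full_matrices=False)[2][2]; n*=np.sign(n[2])
    print(nm,"face n",n.round(3),"yaw deg",np.degrees(np.arctan2(-n[1],-n[0])).round(2),"c",c0.round(4),len(F))
    w=ok&(S<60)&(V>90)&(PP[...,2]>.1)
    d=(PP-c0)@n; w&=(d>.012)&(d<.035)&(np.linalg.norm(PP-c0,axis=-1)<.1)
    W=PP[w]; e1=np.cross([0,1,0],n); e1/=np.linalg.norm(e1); e2=np.cross(n,e1)
    uv=np.c_[(W-c0)@e1,(W-c0)@e2].astype(np.float32)
    (cx,cy),r=cv2.minEnclosingCircle(uv); print("wheel",(c0+cx*e1+cy*e2+.018*n).round(4),"r",r,len(W),"h",np.percentile(d[w],[5,50,95]).round(4))
g=(b.max(-1).astype(int)-b.min(-1)<30)
for nm,(x0,y0,x1,y1) in dict(A=(155,265,255,360),B=(262,322,325,390),C=(165,370,240,445)).items():
    m=np.zeros(g.shape,bool); m[int(y0/1.5):int(y1/1.5),int(x0/1.5):int(x1/1.5)]=1
    f=m&g&(P[...,2]<.02)|m&(P[...,2]>.03)
    xy=P[m&g][:,:2].astype(np.float32); 
    q=P[m&g&(P[...,2]<.02)]; ct=cv2.minAreaRect((P[f][:,:2]*1000).astype(np.float32)); Z=P[m][:,2]
    print(nm,"rect",ct,"zmax",Z.max().round(3))
    Q=P[m&g&(P[...,2]>.035)]; print("  face z",np.percentile(Q[:,2],[3,97]).round(3))
cv2.imwrite("pics/A.png",cv2.resize(b[170:300,100:230,::-1],(580,580),interpolation=cv2.INTER_CUBIC))
print(calibration("top"))
E
python3 m.py
```

```text
top red px [391. 210.] n 30 med [ 0.6861 -0.0354  0.1625] lo [ 0.678 -0.039  0.157] hi [ 0.693 -0.032  0.167]
top red px [206. 286.] n 6 med [0.5637 0.2819 0.1077] lo [0.562 0.278 0.104] hi [0.566 0.285 0.11 ]
top yel px [192. 315.] n 88 med [0.5127 0.2956 0.1202] lo [0.495 0.286 0.093] hi [0.531 0.315 0.13 ]
top yel px [204. 311.] n 34 med [0.5219 0.2854 0.096 ] lo [0.509 0.28  0.088] hi [0.53  0.292 0.1  ]
top yel px [289. 359.] n 86 med [0.4419 0.1353 0.0775] lo [0.425 0.126 0.07 ] hi [0.453 0.15  0.097]
top yel px [194. 415.] n 54 med [0.3454 0.2911 0.0902] lo [0.328 0.286 0.074] hi [0.358 0.305 0.098]
top yel px [202. 413.] n 8 med [0.3487 0.2861 0.0726] lo [0.34  0.282 0.067] hi [0.352 0.289 0.074]
top blk px [340. 192.] n 21 med [0.7159 0.0484 0.1635] lo [0.715 0.041 0.154] hi [0.719 0.056 0.172]
top blk px [441. 192.] n 20 med [ 0.718  -0.1189  0.163 ] lo [ 0.717 -0.126  0.153] hi [ 0.719 -0.111  0.173]
top blk px [362. 246.] n 62 med [0.615  0.0105 0.2012] lo [0.606 0.003 0.185] hi [0.63  0.018 0.206]
top face n [-0.453 -0.006  0.891] yaw deg 0.78 c [ 0.6254 -0.0339  0.1284]
[... 1183 characters left out ...]
739746094) zmax 0.999
  face z [0.06  0.106]
B rect ((449.3431396484375, 80.3705825805664), (92.967041015625, 190.65396118164062), 0.8318756818771362) zmax 0.999
  face z [0.047 0.081]
C rect ((386.567138671875, 158.7698974609375), (96.27401733398438, 355.77166748046875), 13.603048324584961) zmax 0.999
  face z [0.046 0.081]
{'intrinsics': array([[349.56384192,   0.        , 248.68936084],
       [  0.        , 349.56384192, 193.16839398],
       [  0.        ,   0.        ,   1.        ]]), 'R': array([[ 0.01538679, -0.99986207, -0.00625261],
       [-0.98816792, -0.01425185, -0.15271229],
       [ 0.15260212,  0.00852838, -0.98825091]]), 't': array([-0.01560972,  0.57069715,  0.92273662])}
```

View pics/A.png

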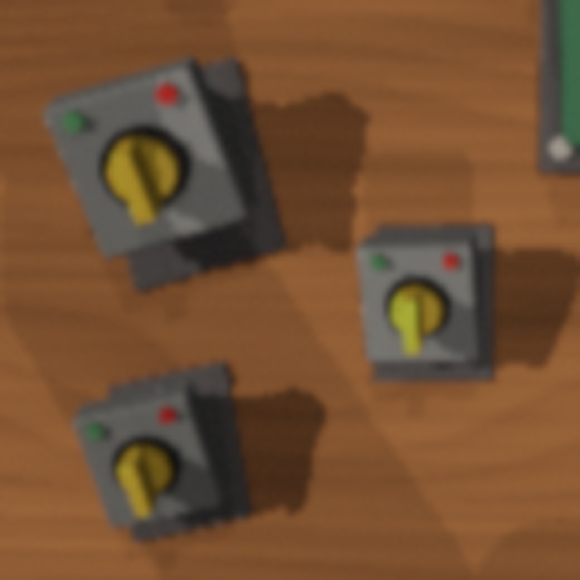

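The large box A (204,313) is the one meant: its face reaches z≈0.107–0.110 m against the stated 110 mm, while B and C reach only 0.081 m. The crop shows A's key at rest along the slope. The wheel measurements also fit: rim radius 61.6 mm, handle radius 56 mm, start angle about -1 rad.

```bash
cat > k.py <<'E'
from h import *
z=np.load("c0.npz")
y0=np.radians(.8); u=np.array([.891*np.cos(y0),.891*np.sin(y0),.454]); v=np.array([-np.sin(y0),np.cos(y0),0]); n=np.cross(u,v)
hub=np.array([.610,-.0355,.1425])
for im,P in((z["b"],z["P2"]),(z["a"],z["P"])):
    Q=P[(im.max(-1)<60)&(np.linalg.norm(P-(hub+.034*n),axis=-1)<.075)]; r=Q-hub; k=(r@n>.012); r=r[k]
    print("handle u,v,n med",np.median(np.c_[r@u,r@v,r@n],0).round(4),len(r),"n",np.percentile(r@n,[3,97]).round(3), "ctr uv",cv2.minEnclosingCircle(np.c_[r@u,r@v].astype(np.float32)))
    # box A
    m=(np.linalg.norm(P-np.array([.52,.285,.09]),axis=-1)<.08)&(P[...,2]>.04)
    h=cv2.cvtColor(im,cv2.COLOR_RGB2HSV); Q=P[m&(h[...,1]<60)]; best=0; rng=np.random.default_rng(0)
    for _ in range(400):
        p=Q[rng.choice(len(Q),3,False)]; nn=np.cross(p[1]-p[0],p[2]-p[0]); nn/=np.linalg.norm(nn)+1e-12; nn*=np.sign(nn[2])
        if nn[2]<.8 : continue
        kk=abs((Q-p[0])@nn)<.003
        if kk.sum()>best: best=kk.sum();kb=kk
    F=Q[kb]; c0=F.mean(0); nn=np.linalg.svd(F-c0,full_matrices=False)[2][2]; nn*=np.sign(nn[2]); yw=np.arctan2(-nn[1],-nn[0])
    U=np.array([.891*np.cos(yw),.891*np.sin(yw),.454]); Vv=np.array([-np.sin(yw),np.cos(yw),0]); N=np.cross(U,Vv)
    Y=P[m&(h[...,0]>20)&(h[...,0]<36)&(h[...,1]>130)]; r=Y-c0; hh=r@N
    print("boxface n",nn.round(3),"yaw",np.degrees(yw).round(1),len(F),"key heights",np.percentile(hh,[3,50,97]).round(3))
    T=Y[(hh>.034)]; rt=T-c0; q=np.c_[rt@U,rt@Vv]; 
    (cx,cy),(w,hq),ang=cv2.minAreaRect((q*1000).astype(np.float32)); print(" bar",len(T),cx,cy,w,hq,ang)
    cU,cV=cx/1000,cy/1000; print(" key_grip",(c0+cU*U+cV*Vv+.028*N).round(4))
    L=Y[(hh>.005)&(hh<.016)]; rl=L-c0
    if len(L)>5: print(" disc",cv2.minEnclosingCircle(np.c_[rl@U,rl@Vv].astype(np.float32)))
    g=F-c0; print(" face extents",np.percentile(g@U,[1,99]).round(3),np.percentile(g@Vv,[1,99]).round(3))
for th in np.radians([-56]): print("grip",hub+.036*n+.055*(np.cos(th)*u-np.sin(th)*v))
E
python3 k.py
```

```text
handle u,v,n med [0.0326 0.0459 0.0501] 78 n [0.023 0.054] ctr uv ((0.02878410741686821, 0.046594928950071335), 0.010647216811776161)
boxface n [-0.432 -0.136  0.892] yaw 17.4 775 key heights [0.003 0.019 0.042]
 bar 84 -0.36239051818847656 2.2719616889953613 41.998592376708984 12.472254753112793 1.8344053030014038
 key_grip [0.5123 0.2955 0.1096]
 disc ((-0.0012342515401542187, 0.0027812460903078318), 0.021971624344587326)
 face extents [-0.05   0.047] [-0.041  0.045]
handle u,v,n med [0.0381 0.043  0.0354] 187 n [0.015 0.053] ctr uv ((0.03346465900540352, 0.045420076698064804), 0.010810445994138718)
boxface n [-0.409 -0.144  0.901] yaw 19.3 353 key heights [0.005 0.023 0.041]
 bar 63 -10.190653800964355 13.711654663085938 13.905930519104004 42.032257080078125 88.48075866699219
 key_grip [0.5145 0.2956 0.1106]
 disc ((-0.011227216571569443, 0.010943271219730377), 0.02221638895571232)
 face extents [-0.057  0.04 ] [-0.032  0.053]
grip [0.62042154 0.01024703 0.18853905]
```

>>> servo_tool --moves '[{"dx":0.04,"dy":-0.05,"dz":0.01,"roll":5,"jaw":1},{"dx":0.04,"dy":-0.045,"dz":0.01,"roll":5},{"dx":0.04,"dy":-0.045,"dz":0.01,"roll":4},{"dx":0.04,"dy":-0.045,"dz":0.01},{"dx":0.04,"dy":-0.045,"dz":0.01},{"dx":0.04,"dy":-0.045,"dz":0.01},{"dx":0.04,"dy":-0.045,"dz":0.01},{"dx":0.04,"dy":-0.045,"dz":0.01},{"dx":0.03,"dy":-0.045,"dz":0},{"dx":0.03,"dy":-0.045,"dz":0}]'

```text
$.moves[1]: bad value
```

The handle is at u=31, v=46 mm, which gives r=55.5 mm and θ0≈-56°. The key grip is at about (0.513, 0.2955, 0.110) with the box yawed about 18°. The call was refused because every row needs a jaw value, so I'll resend it.

>>> servo_tool --moves '[{"dx":0.04,"dy":-0.045,"dz":0.01,"roll":5,"jaw":1},{"dx":0.04,"dy":-0.045,"dz":0.01,"roll":5,"jaw":1},{"dx":0.04,"dy":-0.045,"dz":0.01,"roll":4,"jaw":1},{"dx":0.04,"dy":-0.045,"dz":0.01,"roll":0,"jaw":1},{"dx":0.04,"dy":-0.045,"dz":0.01,"roll":0,"jaw":1},{"dx":0.04,"dy":-0.045,"dz":0.01,"roll":0,"jaw":1},{"dx":0.04,"dy":-0.045,"dz":0.01,"roll":0,"jaw":1},{"dx":0.04,"dy":-0.045,"dz":0.01,"roll":0,"jaw":1},{"dx":0.03,"dy":-0.045,"dz":0,"roll":0,"jaw":1},{"dx":0.03,"dy":-0.045,"dz":0,"roll":0,"jaw":1}]' --newtons 30

```text
t: 1.35
eef_pos: [0.5358, 0.2052, 0.3064]
ee_rot: [-3.142, 0.0, 0.012]
force: [1.2, 0.7, -0.1]
width: 0.0877
gripper_force: 0.0
```

>>> servo_tool --moves '[{"dx":0.025,"dy":-0.05,"dz":0,"roll":0,"jaw":1},{"dx":0.025,"dy":-0.05,"dz":0,"roll":0,"jaw":1},{"dx":0.02,"dy":-0.05,"dz":0,"roll":0,"jaw":1},{"dx":0.0155,"dy":-0.0465,"dz":-0.02,"roll":0,"jaw":1},{"dx":0,"dy":0,"dz":-0.04,"roll":0,"jaw":1},{"dx":0,"dy":0,"dz":-0.04,"roll":0,"jaw":1},{"dx":0,"dy":0,"dz":-0.026,"roll":0,"jaw":1},{"dx":0,"dy":0,"dz":-0.01,"roll":0,"jaw":1},{"dx":0,"dy":0,"dz":0,"roll":0,"jaw":1},{"dx":0,"dy":0,"dz":0,"roll":0,"jaw":1}]'

```text
t: 2.6
eef_pos: [0.6214, 0.0106, 0.1719]
ee_rot: [-3.141, -0.002, 0.013]
force: [-0.2, -0.7, -0.1]
width: 0.0875
gripper_force: 0.0
```

>>> servo_tool --moves '[{"dx":0,"dy":0,"dz":0,"roll":0,"jaw":0.5},{"dx":0,"dy":0,"dz":0,"roll":0,"jaw":0.4},{"dx":0,"dy":0,"dz":0,"roll":0,"jaw":0.3},{"dx":0,"dy":0,"dz":0,"roll":0,"jaw":0.2},{"dx":0,"dy":0,"dz":0,"roll":0,"jaw":0.1},{"dx":0,"dy":0,"dz":0,"roll":0,"jaw":0.1},{"dx":0,"dy":0,"dz":0,"roll":0,"jaw":0.1},{"dx":0,"dy":0,"dz":0,"roll":0,"jaw":0.1},{"dx":0,"dy":0,"dz":0,"roll":0,"jaw":0.1},{"dx":0,"dy":0,"dz":0,"roll":0,"jaw":0.1}]'

```text
t: 3.85
eef_pos: [0.6208, 0.0108, 0.1706]
ee_rot: [-3.141, -0.001, 0.013]
force: [1.3, 4.7, -0.5]
width: 0.021
gripper_force: 30.0
```

Run:
```python
from h import *
s=get_state();print(s["t"],s["eef_pos"],s["force"],s["width"],s["gripper_force"])
im,d,P=cloud("scene"); save(im[130:280,160:400],"pics/g1.png",3)
y0=np.radians(.8); u=np.array([.891*np.cos(y0),.891*np.sin(y0),.454]); v=np.array([-np.sin(y0),np.cos(y0),0])
a=np.radians(np.r_[-56,np.arange(-42,361,14),360]); 
X=.055*(np.cos(a)[:,None]*u-np.sin(a)[:,None]*v); D=np.diff(X,axis=0)
for i,r in enumerate(D): print(round(np.degrees(a[i+1])),(r*1000).round(1))
```

```text
3.85 [0.62079964 0.01082642 0.17063491] [ 1.2510558   4.71453505 -0.45193908] 0.02098991188595141 30.000128033134388
-42 [ 9.1 -8.7  4.6]
-28 [  7.  -10.9   3.5]
-14 [  4.5 -12.5   2.2]
0 [  1.6 -13.3   0.7]
14 [ -1.3 -13.3  -0.7]
28 [ -4.1 -12.6  -2.2]
42 [ -6.7 -11.1  -3.5]
56 [-8.9 -8.9 -4.6]
70 [-10.6  -6.2  -5.4]
84 [-11.6  -3.2  -5.9]
98 [-11.9   0.1  -6.1]
112 [-11.6   3.3  -5.9]
126 [-10.5   6.4  -5.3]
140 [-8.9  9.  -4.5]
154 [-6.7 11.2 -3.3]
168 [-4.1 12.6 -2. ]
182 [-1.2 13.3 -0.5]
196 [ 1.7 13.3  1. ]
210 [ 4.5 12.4  2.4]
224 [ 7.  10.8  3.7]
238 [9.2 8.6 4.7]
252 [10.7  5.8  5.5]
266 [11.7  2.7  6. ]
280 [11.9 -0.5  6.1]
294 [11.5 -3.8  5.8]
308 [10.3 -6.8  5.2]
322 [ 8.6 -9.4  4.3]
336 [  6.3 -11.4   3.1]
350 [  3.7 -12.8   1.8]
360 [ 0.9 -9.5  0.4]
```

View pics/g1.png

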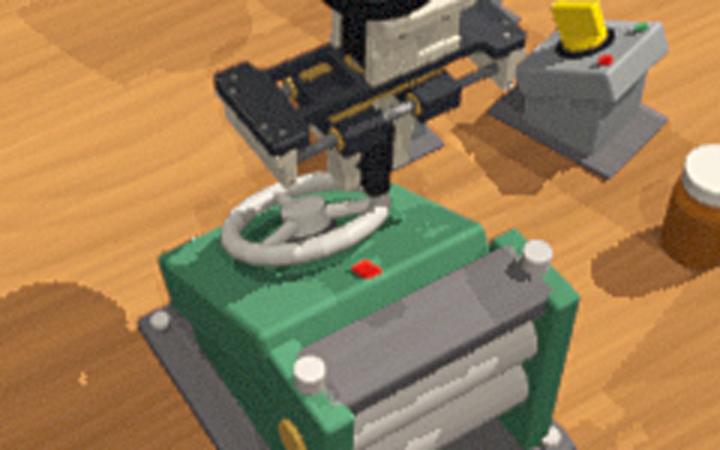

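The handle at crop (377,165) is between the fingers: width 21 mm, grip 30 N. Now I'll turn the wheel.

>>> servo_tool --moves '[{"dx":0.0091,"dy":-0.0087,"dz":0.0046,"roll":0,"jaw":0.1},{"dx":0.007,"dy":-0.0109,"dz":0.0035,"roll":0,"jaw":0.1},{"dx":0.0045,"dy":-0.0125,"dz":0.0022,"roll":0,"jaw":0.1},{"dx":0.0016,"dy":-0.0133,"dz":0.0007,"roll":0,"jaw":0.1},{"dx":-0.0013,"dy":-0.0133,"dz":-0.0007,"roll":0,"jaw":0.1},{"dx":-0.0041,"dy":-0.0126,"dz":-0.0022,"roll":0,"jaw":0.1},{"dx":-0.0067,"dy":-0.0111,"dz":-0.0035,"roll":0,"jaw":0.1},{"dx":-0.0089,"dy":-0.0089,"dz":-0.0046,"roll":0,"jaw":0.1},{"dx":-0.0106,"dy":-0.0062,"dz":-0.0054,"roll":0,"jaw":0.1},{"dx":-0.0116,"dy":-0.0032,"dz":-0.0059,"roll":0,"jaw":0.1}]'

```text
t: 5.15
eef_pos: [0.5995, -0.0897, 0.1591]
ee_rot: [-3.14, -0.002, 0.012]
force: [-0.3, 13.6, 2.9]
width: 0.0212
gripper_force: 30.0
```

>>> servo_tool --moves '[{"dx":-0.0119,"dy":0.0008,"dz":-0.0061,"roll":0,"jaw":0.1},{"dx":-0.0116,"dy":0.0033,"dz":-0.0059,"roll":0,"jaw":0.1},{"dx":-0.0105,"dy":0.0064,"dz":-0.0053,"roll":0,"jaw":0.1},{"dx":-0.0089,"dy":0.009,"dz":-0.0045,"roll":0,"jaw":0.1},{"dx":-0.0067,"dy":0.0112,"dz":-0.0033,"roll":0,"jaw":0.1},{"dx":-0.0041,"dy":0.0126,"dz":-0.002,"roll":0,"jaw":0.1},{"dx":-0.0012,"dy":0.0133,"dz":-0.0005,"roll":0,"jaw":0.1},{"dx":0.0017,"dy":0.0133,"dz":0.001,"roll":0,"jaw":0.1},{"dx":0.0045,"dy":0.0124,"dz":0.0024,"roll":0,"jaw":0.1},{"dx":0.007,"dy":0.0108,"dz":0.0037,"roll":0,"jaw":0.1}]'

```text
t: 6.4
eef_pos: [0.5574, 0.003, 0.1384]
ee_rot: [3.14, 0.001, 0.013]
force: [6.6, -8.0, -4.0]
width: 0.0212
gripper_force: 30.0
```

>>> servo_tool --moves '[{"dx":0.0092,"dy":0.0086,"dz":0.0047,"roll":0,"jaw":0.1},{"dx":0.0107,"dy":0.0058,"dz":0.0055,"roll":0,"jaw":0.1},{"dx":0.0117,"dy":0.0027,"dz":0.006,"roll":0,"jaw":0.1},{"dx":0.0119,"dy":-0.0005,"dz":0.0061,"roll":0,"jaw":0.1},{"dx":0.0115,"dy":-0.0038,"dz":0.0058,"roll":0,"jaw":0.1},{"dx":0.0103,"dy":-0.0068,"dz":0.0052,"roll":0,"jaw":0.1},{"dx":0.0086,"dy":-0.0094,"dz":0.0043,"roll":0,"jaw":0.1},{"dx":0.0063,"dy":-0.0114,"dz":0.0031,"roll":0,"jaw":0.1},{"dx":0.0037,"dy":-0.0128,"dz":0.0018,"roll":0,"jaw":0.1},{"dx":0.0009,"dy":-0.0095,"dz":0.0004,"roll":0,"jaw":0.1}]'

```text
t: 7.65
eef_pos: [0.6426, -0.0352, 0.1816]
ee_rot: [-3.141, 0.0, 0.012]
force: [-2.8, 2.0, -4.5]
width: 0.0213
gripper_force: 30.0
```

```bash
cat > w.py <<'E'
from h import *
import sys
y0=np.radians(.8); u=np.array([.891*np.cos(y0),.891*np.sin(y0),.454]); v=np.array([-np.sin(y0),np.cos(y0),0]); n=np.cross(u,v)
hub=np.array([.610,-.0355,.1425])
s=get_state();print(s["t"],s["eef_pos"].round(4),s["force"].round(1),s["width"],s["gripper_force"])
g=s["eef_pos"]+[0,0,.019]-hub; print("tcp theta",np.degrees(np.arctan2(-g@v,g@u)),g@u,g@v,g@n)
for nm in("top","scene"):
    im,d,P=cloud(nm); h=cv2.cvtColor(im,cv2.COLOR_RGB2HSV)
    r=P-hub; k=(h[...,0]<6)|(h[...,0]>174); k&=(h[...,1]>170)&(abs(r@u-.078)<.02)&(abs(r@v)<.03); R=r[k]
    if len(R): print(nm,"mark u,v",np.median(R@u),np.median(R@v),len(R))
    k=(im.max(-1)<60)&(abs(np.hypot(r@u,r@v)-.055)<.017)&(r@n>.012)&(r@n<.056); R=r[k]
    if len(R): print(nm,"dark u,v ctr",cv2.minEnclosingCircle(np.c_[R@u,R@v].astype(np.float32)),np.median(R@v),len(R))
    if nm=="scene" and len(sys.argv)>1: save(im[130:280,160:400],sys.argv[1],3)
    if nm=="top" and len(sys.argv)>2: save(im[110:220,200:320],sys.argv[2],5)
E
python3 w.py pics/g2.png
```

```text
7.65 [ 0.6426 -0.0352  0.1816] [-2.8  2.  -4.5] 0.021337921473428802 29.999518775730394
tcp theta 0.1728205177074983 0.05544010374463042 -0.00016722377405355897 0.03690877537589599
top dark u,v ctr ((0.05073627457022667, -0.0016714120283722878), 0.012976576574146748) -0.00048463954599903356 21
scene mark u,v 0.07904607892455862 -0.0007523268223798827 37
scene dark u,v ctr ((0.061899762600660324, 0.00010436068987473845), 0.01511635072529316) -0.002130929153114669 177
```

View pics/g2.png

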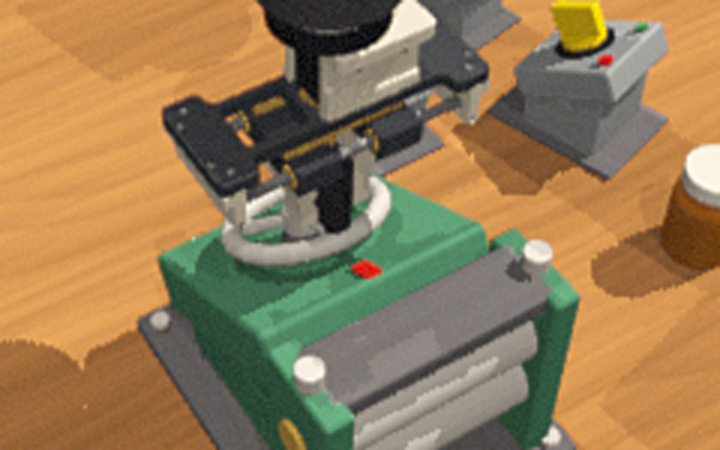

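In the crop, the handle is at (335,200) and the mark at (367,269), straight up-slope of it. The tool reads θ≈0.2°, one whole turn past the first pass, so I'll release and lift.

>>> servo_tool --moves '[{"dx":0,"dy":0,"dz":0,"roll":0,"jaw":0.3},{"dx":0,"dy":0,"dz":0,"roll":0,"jaw":0.4},{"dx":0,"dy":0,"dz":0,"roll":0,"jaw":0.6},{"dx":0,"dy":0,"dz":0,"roll":0,"jaw":0.6},{"dx":0,"dy":0,"dz":0,"roll":0,"jaw":0.6},{"dx":0,"dy":0,"dz":0.02,"roll":0,"jaw":0.6},{"dx":0,"dy":0,"dz":0.04,"roll":0,"jaw":0.6},{"dx":0,"dy":0,"dz":0.04,"roll":0,"jaw":0.6},{"dx":-0.01,"dy":0.04,"dz":0,"roll":5,"jaw":0.6},{"dx":-0.02,"dy":0.05,"dz":0,"roll":5,"jaw":0.6}]'

```text
t: 9.0
eef_pos: [0.6128, 0.0561, 0.2819]
ee_rot: [-3.141, -0.001, 0.188]
force: [-0.0, 1.0, -0.7]
width: 0.0523
gripper_force: 0.0
```

>>> servo_tool --moves '[{"dx":-0.02,"dy":0.05,"dz":0,"roll":4,"jaw":0.6},{"dx":-0.02,"dy":0.05,"dz":0,"roll":3,"jaw":0.6},{"dx":-0.02,"dy":0.05,"dz":0,"roll":0,"jaw":0.6},{"dx":-0.02,"dy":0.05,"dz":0,"roll":0,"jaw":0.5},{"dx":-0.02,"dy":0.04,"dz":0,"roll":0,"jaw":0.5},{"dx":0,"dy":0,"dz":0,"roll":0,"jaw":0.5},{"dx":0,"dy":0,"dz":0,"roll":0,"jaw":0.5},{"dx":0,"dy":0,"dz":0,"roll":0,"jaw":0.5},{"dx":0,"dy":0,"dz":0,"roll":0,"jaw":0.5},{"dx":0,"dy":0,"dz":0,"roll":0,"jaw":0.5}]'

```text
t: 10.25
eef_pos: [0.513, 0.2951, 0.2817]
ee_rot: [-3.142, -0.0, 0.308]
force: [-0.1, 0.8, 0.4]
width: 0.044
gripper_force: 0.0
```

```bash
python3 w.py
python3 - <<'E'
from h import *
# key from the wrist camera: yellow points and height over the face
im,d,P=cloud("wrist"); save(im,"pics/wr.png",1.2)
h=cv2.cvtColor(im,cv2.COLOR_RGB2HSV)
y=(h[...,0]>20)&(h[...,0]<36)&(h[...,1]>130)&(np.linalg.norm(P-[.513,.2955,.11],axis=-1)<.06)
for yd in (14,18):
    yw=np.radians(yd);U=np.array([.891*np.cos(yw),.891*np.sin(yw),.454]); V=np.array([-np.sin(yw),np.cos(yw),0]); N=np.cross(U,V)
    r=P[y]-[.513,.2955,.11]; hh=r@N; T=r[hh>np.percentile(hh,97)-.006]
    (a,b),(w,g),an=cv2.minAreaRect((np.c_[T@U,T@V]*1000).astype(np.float32)); print(yd,len(T),a,b,w,g,an,"top",np.percentile(hh,97))
E
```

```text
10.25 [0.513  0.2951 0.2817] [-0.1  0.8  0.4] 0.04403499057815106 0.0
tcp theta -91.81174500350293 -0.010500612846345875 0.3319673908511604 0.18289704394066475
top mark u,v 0.07508086068487342 0.0002609470110810829 35
top dark u,v ctr ((0.0542675219476223, -0.001083970651961863), 0.010365734808146954) -0.0006208473085438351 70
scene mark u,v 0.08034236083976065 -0.0002511380273343206 36
scene dark u,v ctr ((0.05970684438943863, -0.002168505685403943), 0.010312280617654324) -0.004511220610055549 192
14 311 1.303741455078125 -1.1025032997131348 43.82185363769531 11.51791763305664 2.6897506713867188 top 0.0128620361457627
18 311 1.2400932312011719 -0.8756752014160156 11.43220043182373 43.835872650146484 89.03579711914062 top 0.012888779882885226
```

View pics/wr.png

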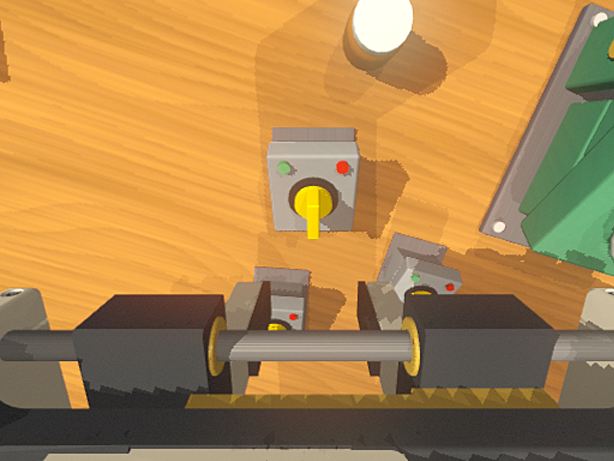

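The wheel was left at the mark: the handle is 1–2 mm off the mark's line at 55 mm radius, so about 1–2°. In the wrist view, key A is at (313,205), a 44x11.5 mm bar with its axis at about (0.514, 0.295, 0.1115) and yaw 17°. I'll push its lower end clockwise with the shut fingers.

```bash
cat > p.py <<'E'
import numpy as np
yw=np.radians(17);c,s=np.cos(yw),np.sin(yw);U=np.array([.891*c,.891*s,.454]);V=np.array([-s,c,0]);N=np.cross(U,V);X=np.array([c,s,0])
K=np.array([.514,.295,.1115]); L=.015
def tcp(th,back=0.):
    p=L*np.array([-np.cos(th),np.sin(th)])-(.006+back)*np.array([np.sin(th),np.cos(th)])
    return K+.012*N+p[0]*U+p[1]*V-.0095*X-.021*V-[0,0,.014]
prev=np.array([.513,.2951,.2817])
for nm,q in [("pre",tcp(0,.012))]+[(t,tcp(t)) for t in (0,.1,.2,.3,.4,.5,.6,.7,.8,.9,1.,1.1,1.2)]:
    print(nm,q.round(4),"d mm",((q-prev)*1000).round(1)); prev=q
E
python3 p.py
```

```text
pre [0.4983 0.2494 0.1014] d mm [ -14.7  -45.7 -180.3]
0 [0.4948 0.2609 0.1014] d mm [-3.5 11.5  0. ]
0.1 [0.4939 0.2622 0.1011] d mm [-0.9  1.3 -0.2]
0.2 [0.4932 0.2636 0.101 ] d mm [-0.8  1.4 -0.2]
0.3 [0.4925 0.2651 0.1009] d mm [-0.6  1.5 -0.1]
0.4 [0.492  0.2666 0.1009] d mm [-0.5  1.5 -0. ]
0.5 [0.4916 0.2682 0.1009] d mm [-0.4  1.6  0.1]
0.6 [0.4914 0.2698 0.101 ] d mm [-0.2  1.6  0.1]
0.7 [0.4913 0.2714 0.1012] d mm [-0.1  1.6  0.2]
0.8 [0.4913 0.273  0.1015] d mm [0.1 1.6 0.3]
0.9 [0.4916 0.2746 0.1018] d mm [0.2 1.6 0.3]
1.0 [0.4919 0.2761 0.1022] d mm [0.3 1.5 0.4]
1.1 [0.4924 0.2776 0.1027] d mm [0.5 1.5 0.5]
1.2 [0.493  0.279  0.1032] d mm [0.6 1.4 0.5]
```

>>> servo_tool --moves '[{"dx":-0.005,"dy":-0.04,"dz":0,"roll":0,"jaw":0},{"dx":-0.01,"dy":-0.006,"dz":-0.02,"roll":0,"jaw":0},{"dx":0,"dy":0,"dz":-0.04,"roll":0,"jaw":0},{"dx":0,"dy":0,"dz":-0.04,"roll":0,"jaw":0},{"dx":0,"dy":0,"dz":-0.04,"roll":0,"jaw":0},{"dx":0,"dy":0,"dz":-0.03,"roll":0,"jaw":0},{"dx":0,"dy":0,"dz":-0.01,"roll":0,"jaw":0},{"dx":0,"dy":0,"dz":0,"roll":0,"jaw":0},{"dx":0,"dy":0,"dz":0,"roll":0,"jaw":0},{"dx":0,"dy":0,"dz":0,"roll":0,"jaw":0}]'

```text
t: 11.65
eef_pos: [0.4982, 0.2502, 0.1029]
ee_rot: [-3.141, -0.002, 0.309]
force: [-0.2, -0.2, -0.5]
width: 0.0005
gripper_force: 0.0
```

Run:
```python
from h import *
im,d,P=cloud("scene"); save(im[90:210,260:420],"pics/k1.png",4)
```

```text
(no output)
```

View pics/k1.png

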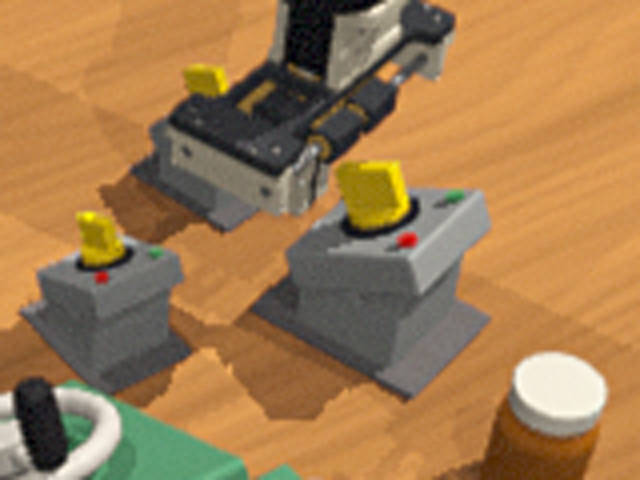

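The shut fingers at (310,175) stand just to the right of key A at (370,195), with no contact. I'll start the push.

>>> servo_tool --moves '[{"dx":-0.002,"dy":0.006,"dz":-0.001,"roll":0,"jaw":0},{"dx":-0.0015,"dy":0.0055,"dz":0,"roll":0,"jaw":0},{"dx":-0.0009,"dy":0.0013,"dz":-0.0002,"roll":0,"jaw":0},{"dx":-0.0008,"dy":0.0014,"dz":-0.0002,"roll":0,"jaw":0},{"dx":-0.0006,"dy":0.0015,"dz":-0.0001,"roll":0,"jaw":0},{"dx":-0.0005,"dy":0.0015,"dz":0,"roll":0,"jaw":0},{"dx":-0.0004,"dy":0.0016,"dz":0.0001,"roll":0,"jaw":0},{"dx":-0.0002,"dy":0.0016,"dz":0.0001,"roll":0,"jaw":0},{"dx":0,"dy":0,"dz":0,"roll":0,"jaw":0},{"dx":0,"dy":0,"dz":0,"roll":0,"jaw":0}]'

```text
t: 12.95
eef_pos: [0.4901, 0.2693, 0.0999]
ee_rot: [3.141, 0.002, 0.309]
force: [-1.2, -5.0, -0.9]
width: 0.0003
gripper_force: 2.3
```

```bash
cat > a.py <<'E'
from h import *
import sys
s=get_state(); print(s["t"],s["eef_pos"].round(4),s["force"].round(1))
exec(open("p.py").read().split("prev=")[0])
for nm in("scene","top"):
    im,d,P=cloud(nm); h=cv2.cvtColor(im,cv2.COLOR_RGB2HSV); r=P-K; hh=r@N
    y=(h[...,0]>20)&(h[...,0]<36)&(h[...,1]>130)&(np.linalg.norm(r,axis=-1)<.05)&(hh>.007)&(hh<.02)
    if y.sum()<8: continue
    rr,(w,g),an=cv2.minAreaRect((np.c_[r[y]@U,r[y]@V]*1000).astype(np.float32)); q=np.c_[r[y]@U,r[y]@V]; q-=q.mean(0)
    e=np.linalg.svd(q,full_matrices=False)[2][0]; print(nm,y.sum(),"ctr",np.round(rr,1),round(w,1),round(g,1),"theta deg",round(float(np.degrees(np.arctan(-e[1]/e[0]))),1))
    if nm=="scene" and len(sys.argv)>1: save(im[90:210,260:420],sys.argv[1],4)
E
python3 a.py
```

```text
12.95 [0.4901 0.2693 0.0999] [-1.2 -5.  -0.9]
scene 45 ctr [ 3.2 -0.4] 14.6 38.6 theta deg 9.5
```

>>> servo_tool --moves '[{"dx":0.0005,"dy":0.0016,"dz":0.0002,"roll":0,"jaw":0},{"dx":0.0005,"dy":0.0016,"dz":0.0003,"roll":0,"jaw":0},{"dx":0.0005,"dy":0.0016,"dz":0.0003,"roll":0,"jaw":0},{"dx":0.0005,"dy":0.0016,"dz":0.0004,"roll":0,"jaw":0},{"dx":0,"dy":0,"dz":0,"roll":0,"jaw":0},{"dx":0,"dy":0,"dz":0,"roll":0,"jaw":0},{"dx":0,"dy":0,"dz":0,"roll":0,"jaw":0},{"dx":0,"dy":0,"dz":0,"roll":0,"jaw":0},{"dx":0,"dy":0,"dz":0,"roll":0,"jaw":0},{"dx":0,"dy":0,"dz":0,"roll":0,"jaw":0}]'

```text
t: 14.3
eef_pos: [0.4898, 0.2738, 0.1]
ee_rot: [3.139, 0.007, 0.308]
force: [-7.5, -8.2, -0.3]
width: 0.0005
gripper_force: 4.6
```

```bash
python3 a.py pics/k2.png
```

```text
14.3 [0.4898 0.2738 0.1   ] [-7.5 -8.2 -0.3]
scene 40 ctr [ 2.7 -1.1] 12.4 43.0 theta deg 23.8
```

View pics/k2.png

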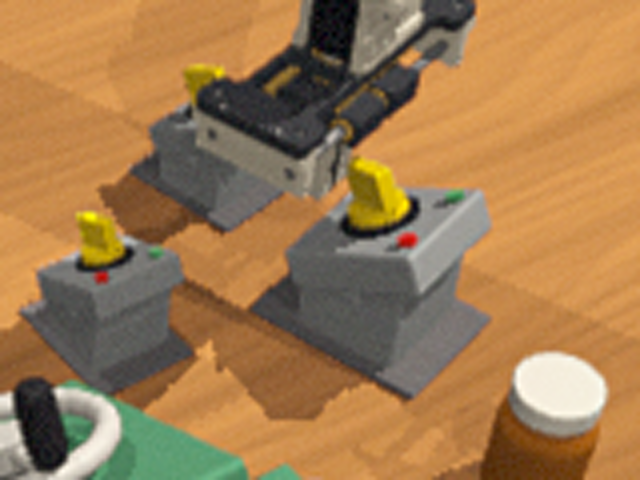

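```bash
sed -i 's/("scene","top")/("scene","wrist")/; s/print(nm,y.sum(),/print(an,nm,y.sum(),/' a.py
cat >> a.py <<'E'
    if nm=="wrist" and len(sys.argv)>2: save(im,sys.argv[2],1.2)
E
python3 a.py pics/x.png pics/w2.png
```

```text
14.4 [0.4898 0.2738 0.1001] [-8.2 -7.4  0.5]
68.27615356445312 scene 41 ctr [ 3.5 -2. ] 12.2 35.5 theta deg 20.6
66.27368927001953 wrist 1355 ctr [-0.4 -0.5] 13.1 43.7 theta deg 25.9
```

View pics/w2.png

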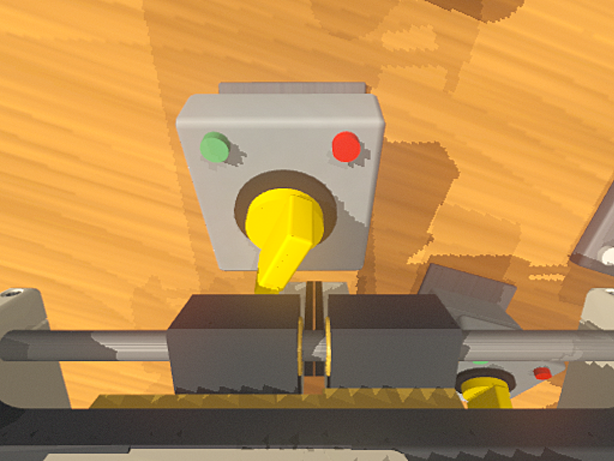

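The wrist view shows the key turned clockwise to about 26°, with its bar running from (300,200) to (270,290). The finger tips at (315,300) are narrower than I assumed, so I'll push about 8 mm further along the box's left direction.

>>> servo_tool --moves '[{"dx":-0.0004,"dy":0.0014,"dz":0,"roll":0,"jaw":0},{"dx":-0.0004,"dy":0.0014,"dz":0,"roll":0,"jaw":0},{"dx":-0.0004,"dy":0.0014,"dz":0,"roll":0,"jaw":0},{"dx":-0.0004,"dy":0.0014,"dz":0.0003,"roll":0,"jaw":0},{"dx":-0.0003,"dy":0.0014,"dz":0.0003,"roll":0,"jaw":0},{"dx":-0.0003,"dy":0.0014,"dz":0.0003,"roll":0,"jaw":0},{"dx":0,"dy":0,"dz":0,"roll":0,"jaw":0},{"dx":0,"dy":0,"dz":0,"roll":0,"jaw":0},{"dx":0,"dy":0,"dz":0,"roll":0,"jaw":0},{"dx":0,"dy":0,"dz":0,"roll":0,"jaw":0}]'

```text
t: 15.75
eef_pos: [0.4889, 0.2824, 0.1013]
ee_rot: [3.139, 0.005, 0.308]
force: [-2.4, -8.5, -2.0]
width: 0.0003
gripper_force: 4.2
```

```bash
python3 a.py
```

```text
15.75 [0.4889 0.2824 0.1013] [-2.4 -8.5 -2. ]
35.6450309753418 scene 37 ctr [-0.6  0. ] 10.8 44.2 theta deg 55.3
36.14094543457031 wrist 1612 ctr [-5.4 -3.5] 24.9 44.1 theta deg 53.3
```

>>> servo_tool --moves '[{"dx":0.0006,"dy":0.0011,"dz":0.0002,"roll":0,"jaw":0},{"dx":0.0006,"dy":0.0011,"dz":0.0002,"roll":0,"jaw":0},{"dx":0.0006,"dy":0.0011,"dz":0.0002,"roll":0,"jaw":0},{"dx":0.0006,"dy":0.0011,"dz":0.0002,"roll":0,"jaw":0},{"dx":0,"dy":0,"dz":0,"roll":0,"jaw":0},{"dx":0,"dy":0,"dz":0,"roll":0,"jaw":0},{"dx":0,"dy":0,"dz":0,"roll":0,"jaw":0},{"dx":0,"dy":0,"dz":0,"roll":0,"jaw":0},{"dx":0,"dy":0,"dz":0,"roll":0,"jaw":0},{"dx":0,"dy":0,"dz":0,"roll":0,"jaw":0}]'

```text
t: 17.1
eef_pos: [0.4894, 0.2838, 0.1012]
ee_rot: [3.135, 0.01, 0.307]
force: [-7.0, -16.6, 0.7]
width: 0.0002
gripper_force: 8.3
```

```bash
python3 a.py
```

```text
17.1 [0.4894 0.2838 0.1012] [ -7.  -16.6   0.7]
34.529109954833984 scene 38 ctr [ 1.7 -2.8] 10.4 40.7 theta deg 58.0
33.22914505004883 wrist 1619 ctr [-4.8 -2.7] 22.9 44.0 theta deg 56.3
```

The force rose to 18 N with little motion and θ≈57°, so the key is at its stop. I'll push once more to be sure, then back off along the reverse path and lift.

>>> servo_tool --moves '[{"dx":0.0006,"dy":0.0013,"dz":0,"roll":0,"jaw":0},{"dx":0.0006,"dy":0.0013,"dz":0,"roll":0,"jaw":0},{"dx":0,"dy":0,"dz":0,"roll":0,"jaw":0},{"dx":0,"dy":0,"dz":0,"roll":0,"jaw":0},{"dx":0,"dy":0,"dz":0,"roll":0,"jaw":0},{"dx":0,"dy":0,"dz":0,"roll":0,"jaw":0},{"dx":0,"dy":0,"dz":0,"roll":0,"jaw":0},{"dx":0,"dy":0,"dz":0,"roll":0,"jaw":0},{"dx":0,"dy":0,"dz":0,"roll":0,"jaw":0},{"dx":0,"dy":0,"dz":0,"roll":0,"jaw":0}]'

```text
t: 18.45
eef_pos: [0.4895, 0.2842, 0.101]
ee_rot: [3.133, 0.014, 0.307]
force: [-9.3, -23.4, 5.3]
width: 0.0002
gripper_force: 11.5
```

```bash
python3 a.py
```

```text
18.45 [0.4895 0.2842 0.101 ] [ -9.3 -23.4   5.3]
34.496559143066406 scene 36 ctr [ 1.3 -2.1] 10.4 38.5 theta deg 58.2
33.561378479003906 wrist 1634 ctr [-4.4 -2.6] 21.9 44.1 theta deg 56.4
```

>>> servo_tool --moves '[{"dx":-0.004,"dy":-0.005,"dz":0,"roll":0,"jaw":0},{"dx":-0.002,"dy":-0.006,"dz":0,"roll":0,"jaw":0},{"dx":-0.001,"dy":-0.008,"dz":0,"roll":0,"jaw":0},{"dx":-0.001,"dy":-0.01,"dz":0,"roll":0,"jaw":0},{"dx":0,"dy":-0.01,"dz":0,"roll":0,"jaw":0},{"dx":0,"dy":-0.01,"dz":0,"roll":0,"jaw":0},{"dx":0,"dy":0,"dz":0.03,"roll":0,"jaw":0},{"dx":0,"dy":0,"dz":0.04,"roll":0,"jaw":0},{"dx":0,"dy":0,"dz":0.04,"roll":0,"jaw":0},{"dx":0,"dy":0,"dz":0.04,"roll":0,"jaw":0}]'

```text
t: 19.8
eef_pos: [0.4863, 0.2427, 0.2549]
ee_rot: [-3.141, -0.001, 0.309]
force: [-0.3, 0.5, 0.5]
width: 0.0003
gripper_force: 0.0
```

```bash
python3 a.py; python3 w.py
```

```text
19.8 [0.4863 0.2427 0.2549] [-0.3  0.5  0.5]
3.470323085784912 scene 55 ctr [ 0.5 -1.3] 42.4 15.5 theta deg -0.9
0.7515378594398499 wrist 419 ctr [ 0.  -0.2] 43.0 12.2 theta deg -1.1
19.9 [0.4884 0.2441 0.2585] [ 0.2  0.1 -0.5] 0.00014846630766307453 0.0
tcp theta -98.81227359623004 -0.04360391594291514 0.28126562154654444 0.17372253212304123
top mark u,v 0.07487377805188719 0.0003051236791800441 33
top dark u,v ctr ((0.053708091378211975, -0.0011414865730330348), 0.010368458926677704) -0.0005829839587922226 70
scene mark u,v 0.08077335833190134 -0.00022465638063657591 34
scene dark u,v ctr ((0.05848095193505287, -0.0020869476720690727), 0.010400216095149517) -0.004268516530438925 194
```

The key reached its stop: force rose to 25 N with the angle unchanged at about 57°. It has sprung back to 0, the wheel is still at the mark, and the arm is clear. Handing in.

```bash
python3 -c "
from station import *
print(job_done())"
```

```text
the job is handed in; nothing more can be done
None
```

The job is handed in at about 20 s: the hand wheel went clockwise to the red mark and one whole turn more (left about 1–2° past the mark), then the key on the large grey box was pushed to its stop and sprang back; the bur block, jar and bowl were not touched.

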